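# Set the stop carriage to the mark and hold its stop pin raised

## Robot

A 7-joint arm with a two-finger parallel gripper is mounted at the origin on the work surface. World frame = base frame: x ahead of the robot, y to its left, z up, the work surface at z = 0. Lengths are in m, angles in rad, forces in N, time in s.
With the tool pointing down it reaches from about 0.4 to 0.9 m from the base axis. Payload 5.5 kg.
Tool frame: the origin (TCP) lies midway between the tips of the shut fingers; the grasp point (between the pads) lies 19 mm behind it (manip.grip_depth is the distance from the TCP to the grasp point, in m); z points along the fingers, y is the line along which they close (so a half turn about z gives the same grasp; the last joint's range is limited). The gripper opens to 92 mm and grips with 3 to 60 N. Pads are 19 mm wide; open, the fingers measure 130 mm over their backs; the gripper's body (75 mm by 190 mm) begins 47 mm behind the grasp point.
Start: joints at [-1.017, 0.501, -0.427, 1.55, 0.221, 1.138, -0.21], TCP at [0.186, 0.623, 0.227] pointing down, gripper open.
Joint ranges: [-2.88, 2.88], [-0.31, 2.03], [-1.54, 1.56], [0.2, 2.42], [-1.41, 4.55], [0.19, 2.02], [-2.57, 2.57]. Speed limits (rad/s): [2.57, 2.57, 3.14, 3.14, 3.14, 3.14, 3.14].

## Interface

Orientations are given as a unit quaternion [x, y, z, w].
In Python, from bench import manip, effector, viewer gives the robot as it stands. Calls block until the motion is done:
- manip.move_pose(position, orientation): joint-space move of the TCP to a pose.
- manip.servo_line(position, ori=None, vel=0.15): straight line of the TCP; ori=None keeps the orientation; vel is the mean speed in m/s.
- manip.movej(angles): joint-space move.
- effector.open_jaws() and effector.close(f_grip=None): open the fingers fully, or close them until they stop; f_grip is the grip in N (None keeps the last).
- manip.sleep(seconds).
- manip.solve_ik(position, orientation): joint angles nearest the present ones, or None.
- viewer.get_image(name): name is "side" or "top" or "wrist"; returns the picture (400x640x3 uint8, red, green, blue); there is no depth.
- viewer.get_calibration(name): a dict with "vfov" (degrees; the focal length in pixels is half the picture's height over the tangent of half this angle, whatever the lens; pixels are square), "cx", "cy" (the principal point, pixels), "eye" and "attitude" of the camera in the world. Camera axes: x right, y down, z forward; pixel columns grow to the right and rows downward; lengths in m; the calibration is good to about 2 mm. A picture is of the moment at which its call begins: read the wrist's pose just before it. get_calibration takes no time and is no camera call; for the wrist camera it gives the pose at the moment of the call.
A pose or a line that the arm cannot do raises manip.PlanningError and nothing moves.
- manip.hand_in(): hands the job in; it is judged then, once.
Readings, each from a call of its own:
- manip.current_clock(): time.
- manip.current_q(): joint angles.
- manip.current_joint_velocities(): joint speeds.
- manip.current_tau(): joint torques, N m.
- manip.current_tool_pos(): TCP position.
- manip.current_tcp_rot(): TCP orientation.
- manip.current_force(): force on the tool from outside, world axes, zero at the start.
- manip.current_wrist_torque(): the same for the moment, N m.
- manip.current_finger_gap(): finger opening in m.
- manip.current_gripper_force(): force on a finger pad.
Only numpy, scipy, OpenCV 4.12 (cv2) and the standard library are available. Lean on these libraries where they do the work, as an engineer would, in place of code of your own. Each camera call takes 0.05 s, during which the arm holds its last target. There are 200 camera calls.

## Task

Set up the stop on the rail for the next board: swing the carriage's clamp lever from locked all the way to unlocked without moving the carriage, slide the carriage along until its pointer stands level with the set mark on the scale strip, and swing the lever back to fully locked. Then, without forcing it sideways, draw the stop pin straight up in its bushing until the dark ring on its shaft has just come out (40 mm), leaving its lower end in the bore, and finish while still holding it there in the gripper. Do not shift the set mark or disturb the other things on the bench.

Things in the scene. Friction and masses are not known exactly. Their poses are not given: they have to be found in the camera images.
- stop_rail: Fixed stop rail: dark steel base plate 170 x 560 x 12 mm, aluminium rail 60 mm wide, 540 mm long, top 52 mm above the table, and a lower scale strip on the far side. Origin on the table under the rail's middle; x points across the rail away from the robot (to the strip), y along the rail, z up. Turned up to 0.25 rad either way.
- carriage: Grey saddle on the rail, plate 90 mm across, 180 mm along, top 66 mm above the table. Slides along the rail's +y only: starts at the -y end of its 240 mm travel. Takes about 8 N plus 20 N per m/s and stays where left; locking does not stiffen the slide. Carries fin, lever, bushing block and pointer. Axes parallel to the rail's; origin mid-plate, 52 mm above the table.
- carriage_grip (a point): Centre of the black upright fin for sliding the carriage, 16 mm thick along the rail, 36 mm across, from the plate to 122 mm above the table (this point is 94 mm above the table). Free at both flat sides (the lever's pivot, top 83 mm above the table, is 60 mm away on the -y side).
- pointer (a point): Tip of the carriage's dark pointer, a 6 mm wide bar on its far side, in line with the fin.
- mark_point (a point): Tip of the set mark's small steel point, which faces the rail: the set mark is a black block 28 x 28 mm, 32 mm high, with a steel screw on top, on the scale strip; tip in the middle of its width. Axes parallel to the rail's. 80 to 200 mm to +y of the pointer at the start. Target: both level along the rail's y; they do not touch (3 mm apart across the rail).
- clamp_lever (a joint): Angle of the clamp lever (rad): 0 is locked, the arm pointing along the rail's -y; 1.57 is unlocked, the arm pointing across the rail to -x, towards the robot. Turns about an upright axis, clockwise from above as it unlocks, between hard stops at these values; starts at 0 to 0.1. Takes about 1.5 N at the knob, stays where left.
- lever_pivot (a point): On the lever's upright turning axis, at the arm's height (73 mm above the table); 60 mm to -y of the fin on the carriage.
- lever_knob (a point): Middle of the upright round black knob at the lever's end, 20 mm in diameter, rising from the arm at 78 mm to 118 mm above the table (this point is 97 mm above the table); it spins freely on its own axis, 65 mm from the pivot's axis. The arm is 14 mm wide and 9 mm high.
- bore_mouth (a point): Centre of the bore's mouth in the top of the steel bushing block (44 x 44 mm, 65 mm high, top 92 mm above the table) on the carriage's near side; 68 mm to -x and 60 mm to +y of the fin. The upright bore goes through the block, 17.5 mm wide. Axes parallel to the rail's.
- pin_head (a point): Centre of the stop pin's head, a ridged steel cylinder 24 mm in diameter, 38 mm high, this point half-way up (19 mm above its shoulder, which rests on the block at the start, so 111 mm above the table). z is the pin's axis.
- stop_pin: The loose steel stop pin, about 240 g: head as above, below it a shaft 16 mm in diameter and 75 mm long in the bore, with a 4 mm dark ring on the shaft whose lower edge is 40 mm below the shoulder. Origin on the axis at the shoulder.
- sanding_block: Loose cork sanding block 65 x 110 x 35 mm, bystander; origin under its centre.
- tape_measure: Loose black tape measure 60 x 62 x 35 mm, bystander; origin under its centre.
- glue_bottle: Loose white glue bottle, 60 mm in diameter, 150 mm tall, bystander; origin under its centre.
- wax_tin: Loose steel tin, 84 mm in diameter, 60 mm tall, bystander; origin under its centre.
- screwdriver: Loose black-handled screwdriver lying beyond the rail, bystander; origin under it.
- offcut: Loose pale wood offcut 70 x 120 x 30 mm, bystander; origin under its centre.
- angle_grinder: Loose small angle grinder, about 240 mm long and 70 mm high, on the robot's left, bystander; origin under it.
Mind the look-alikes: they are no part of the job. Of the things that look like the stop_pin, the largest one is meant.

How it is judged:
On the way, in this order (a step that is already met when the one before it is completed fails the run):
1. the lever is swung to unlocked before the carriage is moved (value of joint clamp_lever above 1.35 rad and distance of carriage from where it was at the start of the episode below 0.01 m), for 0.1 s.
2. the carriage's pointer is level with the mark, lever still unlocked (y of pointer in the frame of mark_point between -0.005 and 0.005 m and value of joint clamp_lever above 1.1 rad and linear speed of carriage below 0.01 m/s), for 0.2 s.
3. the lever is swung back to locked with the pointer at the mark and the pin still down (y of pointer in the frame of mark_point between -0.005 and 0.005 m and value of joint clamp_lever below 0.15 rad and z of pin_head in the frame of bore_mouth between 0.009 and 0.025 m), for 0.2 s.
At the end, for the whole second after the job is handed in: Pointer within 5 mm of the mark along the rail; lever below 0.15 rad; pin held still in the gripper (over 2 N), raised 32 to 48 mm, upright within 0.08 rad, within 5 mm of its bore's axis, pressing on the bushing with less than 20 N (y of pointer in the frame of mark_point between -0.005 and 0.005 m and value of joint clamp_lever below 0.15 rad and z of pin_head in the frame of bore_mouth between 0.051 and 0.067 m and horizontal distance between stop_pin and bore_mouth below 0.005 m and angle between stop_pin's own z axis and vertical below 0.08 rad and contact force between the fingers and stop_pin above 2 N and contact force between carriage and stop_pin below 20 N and linear speed of stop_pin below 0.02 m/s); the arm keeps its last pose, push and grip.
It fails at once if the pin is pulled right out of its bore (z of pin_head in the frame of bore_mouth above 0.084 m).
It fails at once if the pin is forced sideways in its bushing (over 60 N) (contact force between carriage and stop_pin above 60 N).
It fails at once if the set mark is shifted (distance of mark_point from where it was at the start of the episode above 0.006 m).
It fails at once if another thing on the bench is disturbed (moved over 30 mm) (distance of any of sanding_block, tape_measure, glue_bottle, wax_tin, screwdriver, offcut, angle_grinder from where it was at the start of the episode above 0.03 m).
It also fails if it takes over 67 s, if anything falls off the work surface, if the arm or the gripper's body presses on something with over 40 N, if the wrist force passes 120 N, or if a joint passes its speed limit or range.

## Working session

There is one attempt and no reset: what is moved stays moved. The work goes in short steps, each a Python script; the robot and the scene stay as the last script left them, time stands still between calls to the robot, and variables do not carry over. Pictures are saved under pics/ and viewed, at most 10 in all, crops included, and the job is handed in when it is done.

```bash
mkdir -p pics; ls
python3 - <<'E'
from bench import manip, effector, viewer
import cv2
for n in ("top","side"):
    im=viewer.get_image(n); cv2.imwrite(f"pics/{n}0.png",im[...,::-1]); print(n,viewer.get_calibration(n))
print(viewer.get_calibration("wrist"), manip.current_tool_pos(), manip.current_tcp_rot(), manip.current_clock())
E
```

```text
pics
top {'vfov': 49.40758089020109, 'cx': 313.3393635099498, 'cy': 197.8476296934428, 'eye': array([0.377508  , 0.18892387, 1.40582286]), 'attitude': array([-0.70414978,  0.70785924, -0.04117632,  0.03758861])}
side {'vfov': 56.59301485891023, 'cx': 320.19083438877055, 'cy': 203.49775691880808, 'eye': array([ 0.08005995, -0.50976714,  0.58144265]), 'attitude': array([ 0.82473089, -0.26835488,  0.14083401, -0.47746246])}
{'vfov': 62.83336819986816, 'cx': 319.54976224746986, 'cy': 200.7053493141193, 'eye': array([0.11726551, 0.64391707, 0.38389602]), 'attitude': array([0.79448115, 0.59147225, 0.08115912, 0.11123609])} [0.18621087 0.62210923 0.22577314] [ 1.44857479e-01  9.89452155e-01 -8.46258776e-04 -1.65812821e-04] 0.1
```

View pics/top0.png

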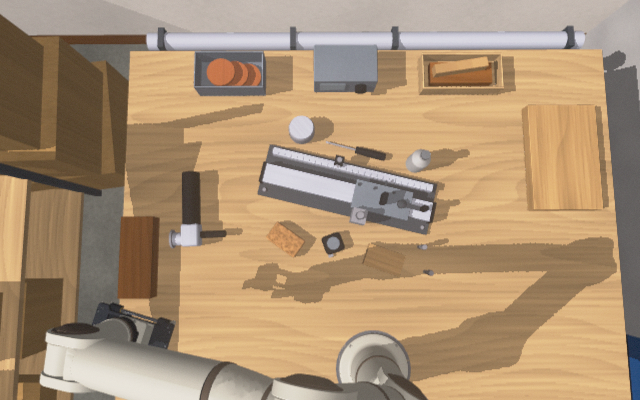

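View pics/side0.png

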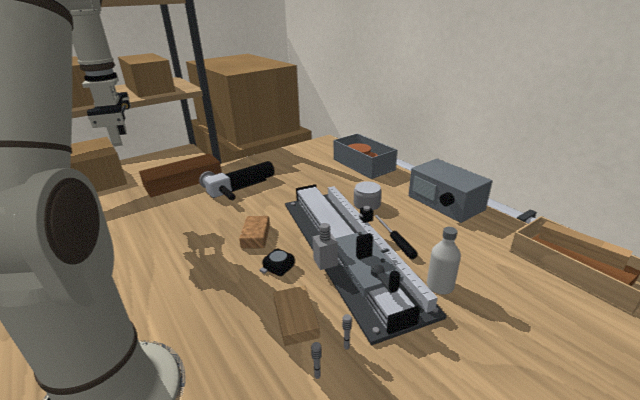

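The top view shows the rail from (262,170) to (437,210), with the carriage at its right (-y) end. The set mark is at about (340,160) and the lever knob at about (424,208). There are three pin-like things: the one in the bushing block at (360,212), and two small ones standing loose on the bench at (423,246) and (429,271). The one in the block is the largest, and it sits in the bushing. I'll confirm that in one crop.

```bash
cat > h.py <<'E'
from bench import manip, effector, viewer
import numpy as np, cv2
from scipy.spatial.transform import Rotation as R
def ray(c,u,v):
    f=200/np.tan(np.radians(c['vfov'])/2)
    d=R.from_quat(c['attitude']).apply([(u-c['cx'])/f,(v-c['cy'])/f,1]); return np.array(c['eye']),d
def plane(c,u,v,z):
    e,d=ray(c,u,v); return e+d*(z-e[2])/d[2]
def proj(c,p):
    f=200/np.tan(np.radians(c['vfov'])/2)
    q=R.from_quat(c['attitude']).inv().apply(np.array(p)-c['eye']); return np.array([c['cx']+f*q[0]/q[2],c['cy']+f*q[1]/q[2]])
E
python3 - <<'E'
from h import *
im=cv2.imread("pics/top0.png"); cv2.imwrite("pics/crop1.png",cv2.resize(im[135:285,250:450],None,fx=4,fy=4,interpolation=cv2.INTER_CUBIC))
c=viewer.get_calibration("top")
for n,u,v,z in [("pin",360,211,.13),("fin",384,197,.122),("knob",424,208,.118),("mark",340,160,.06),("railL",262,170,.03),("railR",436,210,.03)]: print(n,plane(c,u,v,z))
E
```

```text
pin [0.48061827 0.04486904 0.13      ]
fin [ 0.5226556  -0.02818627  0.122     ]
knob [ 0.48956441 -0.14724024  0.118     ]
mark [0.64751688 0.09711765 0.06      ]
railL [0.62210498 0.34558092 0.03      ]
railR [ 0.49064726 -0.20818656  0.03      ]
```

View pics/crop1.png

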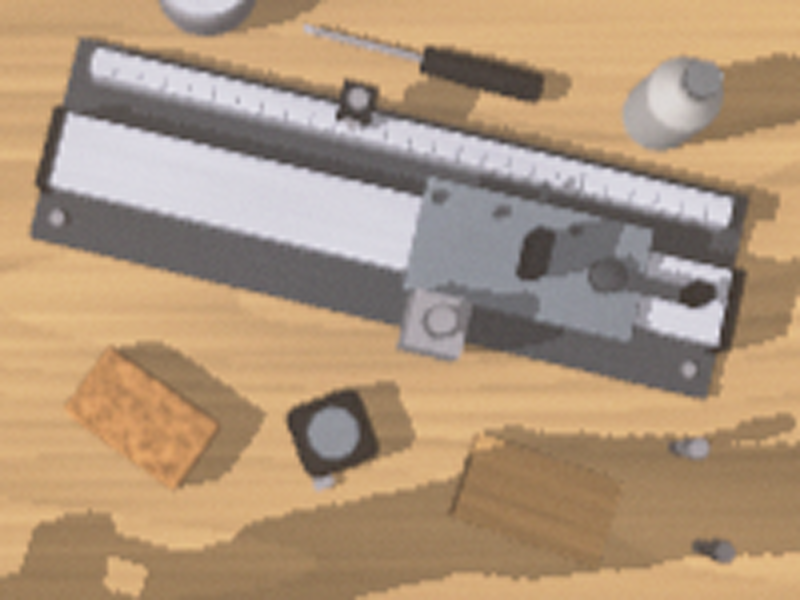

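The crop confirms it: the pin in the bushing block at full-image (360,215) has the largest head and is the one to draw. The two at about (423,246) and (429,272) are smaller, loose decoys. Next I'll look from close above with the gripper turned to the rail.

Run:
```python
from h import *
th=-0.233
q=[np.sin(-th/2),np.cos(-th/2),0,0]
manip.move_pose([0.56,0.01,0.33],q)
c=viewer.get_calibration("wrist"); im=viewer.get_image("wrist"); cv2.imwrite("pics/w1.png",im[...,::-1])
import pickle; pickle.dump(c,open("w1.pkl","wb"))
print(c, manip.current_tool_pos(), manip.current_clock())
```

```text
{'vfov': 62.83336819986816, 'cx': 319.54976224746986, 'cy': 200.7053493141193, 'eye': array([0.48983082, 0.02856412, 0.48793623]), 'attitude': array([0.77659323, 0.61481944, 0.08511559, 0.10795994])} [0.55996814 0.01127241 0.3297738 ] 2.7167
```

View pics/w1.png

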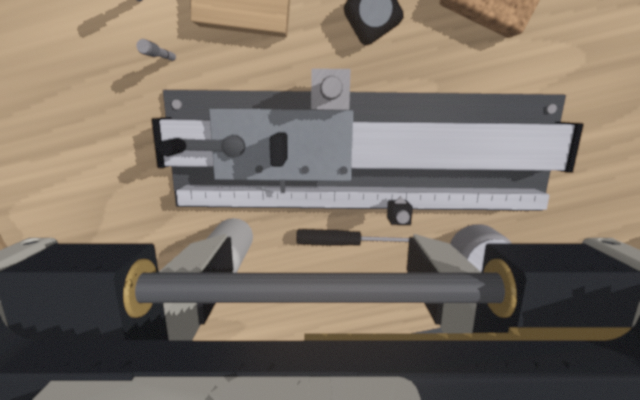

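The wrist view shows the knob at about (172,146), pivot at (232,146), fin at (279,150), pin head at (331,87), pointer at about (283,187) and set mark at about (400,211). Next I'll measure these with masks.

Run:
```python
from h import *
import pickle
c=pickle.load(open("w1.pkl","rb")); im=cv2.imread("pics/w1.png"); g=cv2.cvtColor(im,cv2.COLOR_BGR2GRAY)
_,m=cv2.threshold(g,45,255,cv2.THRESH_BINARY_INV)
m[:80]=0;m[230:]=0
n,l,s,ce=cv2.connectedComponentsWithStats(m)
for i in range(1,n):
    if s[i][4]>25: print(s[i],ce[i])
cr=im[60:235,150:430]; cv2.imwrite("pics/w1c.png",cv2.resize(cr,None,fx=2.85,fy=2.85,interpolation=cv2.INTER_CUBIC))
# rail direction from plate's lower strip bright edge
_,b=cv2.threshold(g[180:212,170:555],150,255,cv2.THRESH_BINARY)
r=cv2.minAreaRect(cv2.findNonZero(b)); p=cv2.boxPoints(r)+[170,180]; print(r,p)
w=[plane(c,*x,.03) for x in p]
for a,bb in zip(w,w[1:]+w[:1]): d=bb-a; print(np.linalg.norm(d),np.arctan2(d[1],d[0]))
```

```text
[153 119  33  48 586] [165.4334471  144.78327645]
[565 124  17  48 310] [573.54516129 147.08387097]
[270 134  16  31 403] [277.93548387 148.9057072 ]
[388 202  10  21 105] [391.4952381  212.05714286]
((195.80691528320312, 19.480159759521484), (29.892602920532227, 377.2302551269531), 88.59136962890625) [[176.88135815 189.1750555 ]
 [553.99761963 179.9016943 ]
 [554.73248291 209.78526306]
 [177.61621094 219.05862427]]
0.5401560133561787 1.3645793085876612
0.04573414344562632 -0.015968831371105396
0.5542609154474551 -1.77629886239325
0.045632370538137616 2.8155177193632674
```

View pics/w1c.png

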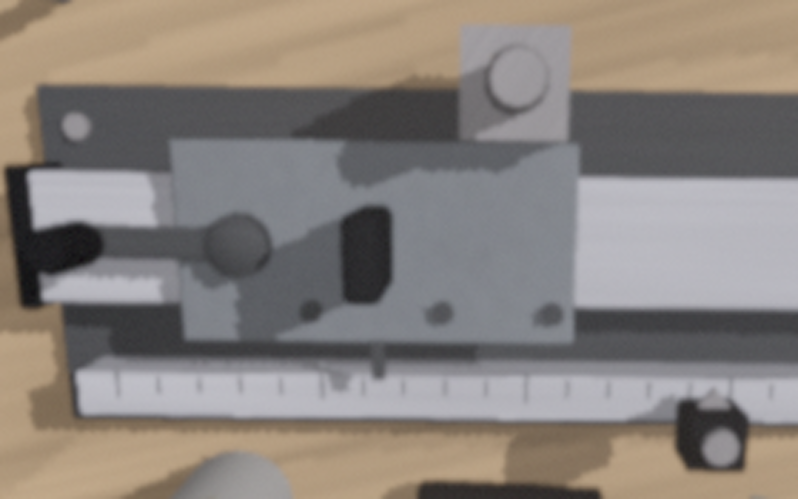

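The crop gives these full-image positions: pin top (331.8,87.0), fin top centre (277.0,148.8), pivot top (233.2,145.6), pointer tip (282.6,192.3), mark tip (400.5,199.3). I'll check them against the given offsets.

Run:
```python
from h import *
import pickle
c=pickle.load(open("w1.pkl","rb"))
P=lambda u,v,z: plane(c,u,v,z)[:2]
d=P(551.5,108.5,.014)-P(176.7,104.2,.014); print("bolts",np.linalg.norm(d),np.arctan2(d[1],d[0])-np.pi/2)
W=np.array([P(277,148.8,.122),P(331.8,87,.13),P(233.2,145.6,.083)]); L=np.array([[0,0],[-.068,.06],[0,-.06]])
print(W)
a=W-W.mean(0);b=L-L.mean(0)
th=np.arctan2((b[:,0]*a[:,1]-b[:,1]*a[:,0]).sum(),(a*b).sum()); 
Rm=lambda t:np.array([[np.cos(t),-np.sin(t)],[np.sin(t),np.cos(t)]])
for t in (th,np.arctan2(d[1],d[0])-np.pi/2):
    f=W.mean(0)-Rm(t)@L.mean(0)
    print(t,"fin",f,"res mm",1e3*(W-(f+L@Rm(t).T)))
    M=np.array([P(400.5,199.3,z) for z in (.035,.05)]); print("mark rel fin",(M-f)@Rm(t), "ptr",(np.array([P(282.6,192.3,z) for z in (.035,.05)])-f)@Rm(t))
    k=f+Rm(t)@[0,-.125]; print("knob",k,proj(c,[*k,.118]))
```

```text
bolts 0.5214533539121297 -0.24259167390004532
[[ 0.52137817 -0.02768102]
 [ 0.47232479  0.04550835]
 [ 0.50863925 -0.08495724]]
-0.24464859619463014 fin [ 0.52277244 -0.02786685] res mm [[-1.39427423  0.18583023]
 [ 0.99454636 -1.30879119]
 [ 0.39972786  1.12296097]]
mark rel fin [[0.07892842 0.1643787 ]
 [0.07480342 0.16048388]] ptr [[ 0.07079383 -0.0046995 ]
 [ 0.06693822 -0.00299492]]
knob [ 0.49249552 -0.14914467] [166.31562035 148.1555664 ]
-0.24259167390004532 fin [ 0.52278369 -0.02782161] res mm [[-1.40552064  0.1405834 ]
 [ 1.13681019 -1.24806748]
 [ 0.26871045  1.10748407]]
mark rel fin [[0.07926632 0.16416938]
 [0.07513331 0.16028305]] ptr [[ 0.07078396 -0.00489173]
 [ 0.06693187 -0.00317922]]
knob [ 0.49275629 -0.14916144] [166.38356788 148.38622713]
```

The geometry agrees to about 1.4 mm, with yaw -0.243. Next I'll swing the lever.

```bash
cat >> h.py <<'E'
TH=-0.243; RM=np.array([[np.cos(TH),-np.sin(TH)],[np.sin(TH),np.cos(TH)]])
Q=[np.sin(-TH/2),np.cos(-TH/2),0,0]
FIN=np.array([.5228,-.0278])
def loc(f,x,y,z): return [*(f+RM@[x,y]),z]
def knob(f,a,z=.09): return loc(f,-.065*np.sin(a),-.06-.065*np.cos(a),z)
def st(t=""):
    F=np.array(manip.current_force()); print(t,"t%.1f"%manip.current_clock(),"tcp",np.round(manip.current_tool_pos(),4),"F_rail",np.round([*(RM.T@F[:2]),F[2]],1),"gap %.4f gf %.1f"%(manip.current_finger_gap(),manip.current_gripper_force()))
def shot(n):
    c=viewer.get_calibration("wrist"); im=viewer.get_image("wrist")[...,::-1].copy(); cv2.imwrite(f"pics/{n}.png",im)
    import pickle; pickle.dump(c,open(n+".pkl","wb")); return c,im
E
python3 - <<'E'
from h import *
a0=.04
manip.move_pose(knob(FIN,a0,.19),Q); manip.servo_line(knob(FIN,a0),vel=.12); st("down")
effector.close(f_grip=8); st("grip")
for a in np.linspace(a0,1.56,9)[1:]:
    manip.servo_line(knob(FIN,a),vel=.1); st("%.2f"%a)
E
```

```text
down t4.6 tcp [ 0.491  -0.1485  0.0907] F_rail [-1.2  0.2 -0.2] gap 0.0918 gf 0.0
grip t5.7 tcp [ 0.4899 -0.1497  0.09  ] F_rail [ 0.8 -4.1  0.8] gap 0.0196 gf 8.0
0.23 t6.0 tcp [ 0.4771 -0.1448  0.0899] F_rail [-1.8 -5.2  2.2] gap 0.0193 gf 8.0
0.42 t6.3 tcp [ 0.4663 -0.1378  0.0899] F_rail [-3.8 -4.6  3.1] gap 0.0197 gf 8.0
0.61 t6.5 tcp [ 0.4572 -0.1288  0.0899] F_rail [-4.4 -5.2  4.3] gap 0.0196 gf 8.0
0.80 t6.8 tcp [ 0.45   -0.1183  0.0898] F_rail [-5.7 -2.3  5.2] gap 0.0194 gf 8.0
0.99 t7.1 tcp [ 0.4451 -0.1067  0.0898] F_rail [-6.4 -2.4  5.5] gap 0.0197 gf 8.0
1.18 t7.4 tcp [ 0.4425 -0.0944  0.0898] F_rail [-6.  -1.2  5.4] gap 0.0197 gf 8.0
1.37 t7.6 tcp [ 0.4423 -0.0818  0.0898] F_rail [-6.   0.5  5.5] gap 0.0199 gf 8.0
1.56 t7.9 tcp [ 0.4445 -0.07    0.0899] F_rail [-5.   1.   4.6] gap 0.0198 gf 8.0
```

Run:
```python
from h import *
manip.sleep(.2); st("rest"); effector.open_jaws(); p=knob(FIN,1.56); manip.servo_line([*p[:2],.19],vel=.15)
manip.move_pose(loc(FIN,.07,.03,.3),Q); manip.sleep(.2); st()
c,im=shot("w2")
cv2.imwrite("pics/w2c.png",cv2.resize(im[30:240,140:480],None,fx=2.35,fy=2.35,interpolation=cv2.INTER_CUBIC))
for n,p in [("fin",loc(FIN,0,0,.122)),("pivot",loc(FIN,0,-.06,.083)),("knob",knob(FIN,1.57,.118)),("pin",loc(FIN,-.068,.06,.13))]: print(n,(proj(c,p)-[140,30])*2.35)
```

```text
rest t8.1 tcp [ 0.4445 -0.0702  0.0899] F_rail [-5.7  0.8  4.5] gap 0.0194 gf 8.0
 t11.2 tcp [ 0.5965 -0.0165  0.2989] F_rail [-0.3  0.  -0.2] gap 0.0916 gf 0.0
fin [352.63720253 192.66826715]
pivot [232.21852347 192.09232737]
knob [200.24489851  25.69734419]
pin [501.41822043  10.27507698]
```

View pics/w2c.png

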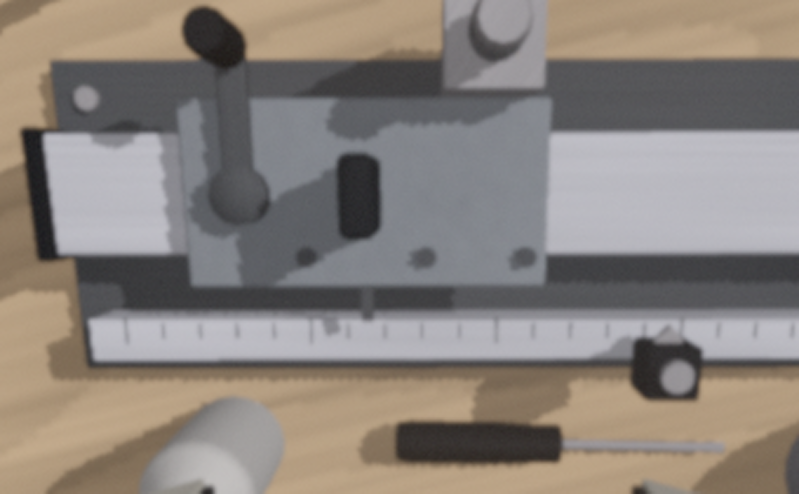

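The lever is fully unlocked, its arm straight across from pivot (237,195) to knob (210,35) in the crop. The carriage has hardly moved: fin at about (357,195) against 353 predicted. Pointer at (368,315) and mark tip at (668,335) are about 160 mm apart. Next I'll slide the carriage short of the mark, look, and trim.

Run:
```python
from h import *
import pickle
c=pickle.load(open("w2.pkl","rb"))
for z in (.04,.05,.06):
    a,b=[RM.T@(plane(c,u/2.35+140,v/2.35+30,z)[:2]-FIN) for u,v in ((368,317),(668,334))]; print(z,a,b,b-a)
f=FIN+RM@[0,.001]
manip.move_pose(loc(f,0,0,.19),Q); manip.servo_line(loc(f,0,0,.09),vel=.12); effector.close(f_grip=20); st("grip")
manip.servo_line(loc(f,0,.157,.09),vel=.08); manip.sleep(.3); st("slid")
effector.open_jaws(); manip.servo_line(loc(f,0,.157,.19),vel=.15)
manip.move_pose(loc(f,.05,.175,.3),Q); manip.sleep(.2); st()
c,im=shot("w3")
cv2.imwrite("pics/w3c.png",cv2.resize(im[30:240,140:480],None,fx=2.35,fy=2.35,interpolation=cv2.INTER_CUBIC))
```

```text
0.04 [ 0.06636439 -0.00060108] [0.07603598 0.16404681] [0.00967158 0.16464789]
0.05 [0.06469838 0.00012626] [0.07413814 0.16082767] [0.00943976 0.16070141]
0.06 [0.06303236 0.0008536 ] [0.07224031 0.15760853] [0.00920794 0.15675493]
grip t13.9 tcp [ 0.5229 -0.0273  0.09  ] F_rail [ 0.1 -1.5  0.4] gap 0.0160 gf 20.0
slid t16.4 tcp [0.5601 0.1231 0.09  ] F_rail [-1.8 -6.9  3.9] gap 0.0160 gf 20.0
 t19.2 tcp [0.6123 0.1308 0.2979] F_rail [-0.5  0.  -0.4] gap 0.0920 gf 0.0
```

View pics/w3c.png

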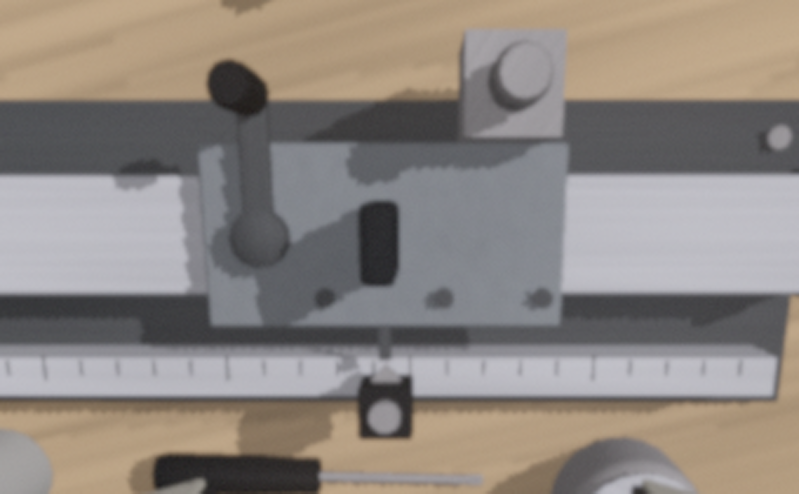

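In the crop the pointer (385,345) and the mark tip and block centre (386,375) are level within about 1 mm, so no trim is needed. Next I'll lock the lever again.

```bash
echo 'F3=np.array([.5601,.1231])' >> h.py
python3 - <<'E'
from h import *
import pickle
c=pickle.load(open("w3.pkl","rb"))
for z in (.045,.055):
    a,b=[RM.T@(plane(c,u/2.35+140,v/2.35+30,z)[:2]-F3) for u,v in ((385,345),(386,376))]; print(z,a,b)
print("knob pred",(proj(c,knob(F3,1.57,.118))-[140,30])*2.35,"fin",(proj(c,[*F3,.122])-[140,30])*2.35,"pin",(proj(c,loc(F3,-.068,.06,.13))-[140,30])*2.35)
a0=1.56
manip.move_pose(knob(F3,a0,.19),Q); manip.servo_line(knob(F3,a0),vel=.12); st("down")
effector.close(f_grip=8); st("grip")
for a in [*np.linspace(a0,0,9)[1:],-.05]:
    manip.servo_line(knob(F3,a),vel=.1); st("%.2f"%a)
manip.sleep(.3); st("rest")
effector.open_jaws(); manip.servo_line([*manip.current_tool_pos()[:2],.19],vel=.15)
manip.move_pose(loc(F3,.03,.02,.3),Q); manip.sleep(.2); st()
c,im=shot("w4")
cv2.imwrite("pics/w4c.png",cv2.resize(im[30:240,140:480],None,fx=2.35,fy=2.35,interpolation=cv2.INTER_CUBIC))
print("fin",(proj(c,[*F3,.122])-[140,30])*2.35,"pin",(proj(c,loc(F3,-.068,.06,.13))-[140,30])*2.35)
E
```

```text
0.045 [ 0.0603967  -0.00011769] [0.07774678 0.000203  ]
0.055 [0.05837014 0.00039848] [0.07529831 0.00071137]
knob pred [225.64096668  79.12918049] fin [374.56768268 241.77028811] pin [523.26914227  66.61407049]
down t21.0 tcp [0.4832 0.08   0.0906] F_rail [0.4 0.2 0.4] gap 0.0916 gf 0.0
grip t22.1 tcp [0.4824 0.0799 0.09  ] F_rail [-0.7 -0.6  0.4] gap 0.0197 gf 8.0
1.36 t22.4 tcp [0.4807 0.0662 0.09  ] F_rail [-0.2 -1.9 -1.1] gap 0.0197 gf 8.0
1.17 t22.6 tcp [0.4816 0.054  0.09  ] F_rail [ 0.5 -1.4 -0.8] gap 0.0195 gf 8.0
0.98 t22.9 tcp [0.4848 0.0419 0.09  ] F_rail [ 0.  -1.7 -0.1] gap 0.0198 gf 8.0
0.78 t23.2 tcp [0.4904 0.0306 0.09  ] F_rail [-0.  -1.6 -0.4] gap 0.0197 gf 8.0
0.58 t23.5 tcp [0.4981 0.0206 0.09  ] F_rail [ 0.2 -1.  -0.5] gap 0.0196 gf 8.0
0.39 t23.7 tcp [0.5075 0.0123 0.09  ] F_rail [ 1.8 -1.6  0.9] gap 0.0194 gf 8.0
0.20 t24.0 tcp [0.5183 0.006  0.09  ] F_rail [ 0.4 -0.4  0.4] gap 0.0198 gf 8.0
0.00 t24.3 tcp [0.5299 0.0019 0.09  ] F_rail [ 0.6 -1.5  0.2] gap 0.0197 gf 8.0
-0.05 t24.5 tcp [0.5307 0.0016 0.0897] F_rail [-5.4 -2.5  6.6] gap 0.0196 gf 8.0
rest t24.8 tcp [0.5306 0.0016 0.0897] F_rail [-5.9 -1.   5.6] gap 0.0195 gf 8.0
 t27.8 tcp [0.5933 0.1329 0.2985] F_rail [ 0.1 -0.1  0.6] gap 0.0920 gf 0.0
fin [381.14396402 285.74538922] pin [527.1833363 117.0525921]
```

View pics/w4c.png

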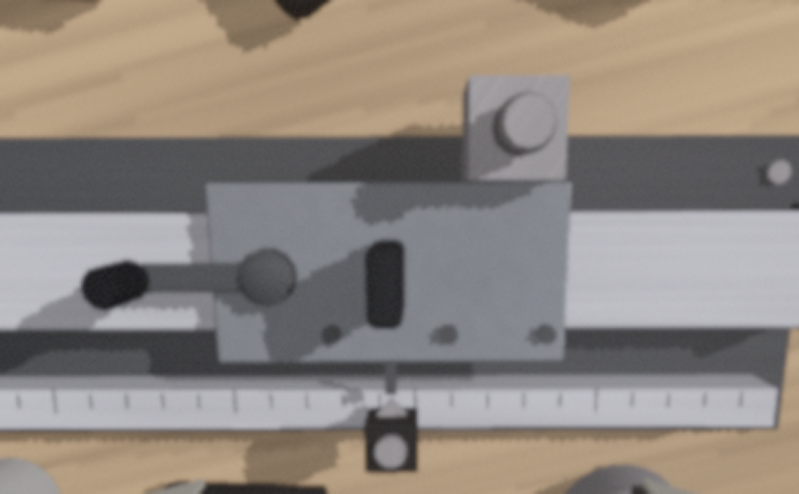

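The lever is locked, with its arm along the rail and the knob at about (115,285). Pointer and mark are both at x≈391 in the crop. The pin top is at (530,122) against (527,117) predicted. Next I'll grip the pin gently and draw it.

Run:
```python
from h import *
import pickle
c=pickle.load(open("w4.pkl","rb"))
m=plane(c,530/2.35+140,122/2.35+30,.13)[:2]; l=RM.T@(m-F3); print("pin local",l)
x,y=(l+[-.068,.06])/2
manip.move_pose(loc(F3,x,y,.2),Q); manip.servo_line(loc(F3,x,y,.098),vel=.1); manip.sleep(.2); st("down")
effector.close(f_grip=15); manip.sleep(.3); st("grip")
```

```text
pin local [-0.06613247  0.06118926]
down t29.9 tcp [0.51   0.1983 0.0986] F_rail [-0.3 -0.1 -0.4] gap 0.0919 gf 0.0
grip t31.3 tcp [0.5095 0.1978 0.098 ] F_rail [-0.2 -1.7  1.6] gap 0.0228 gf 15.0
```

Run:
```python
from h import *
p=np.array(manip.current_tool_pos()); z0=p[2]
for d in (.01,.025,.04):
    manip.servo_line([p[0],p[1],z0+d],vel=.03); manip.sleep(.2); st("lift %.3f"%(manip.current_tool_pos()[2]-z0))
c,im=shot("w5"); t=viewer.get_image("side")[...,::-1]; cs=viewer.get_calibration("side")
u,v=proj(cs,loc(F3,-.068,.06,.1)).astype(int); print(u,v)
a=cv2.resize(t[max(v-60,0):v+60,u-70:u+70],(560,480),interpolation=cv2.INTER_CUBIC); cv2.imwrite("pics/s5.png",a)
```

```text
lift 0.010 t31.9 tcp [0.5094 0.1977 0.1078] F_rail [ 0.4  0.4 -3.6] gap 0.0230 gf 15.0
lift 0.025 t32.8 tcp [0.5093 0.1977 0.1228] F_rail [-0.3 -0.1 -3.5] gap 0.0229 gf 15.0
lift 0.040 t33.6 tcp [0.5093 0.1977 0.1378] F_rail [ 0.5  0.2 -3.1] gap 0.0233 gf 15.0
301 203
```

View pics/s5.png

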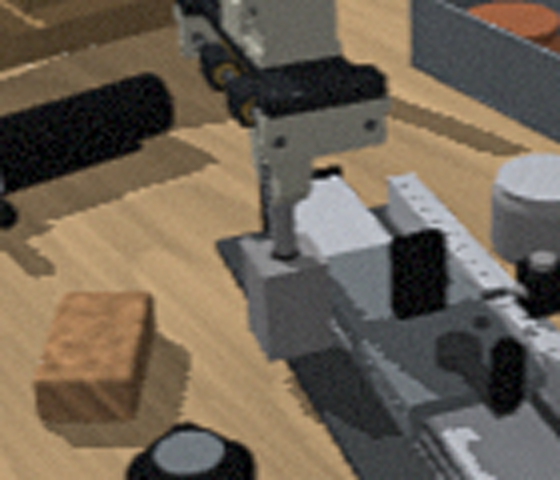

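View pics/w5.png

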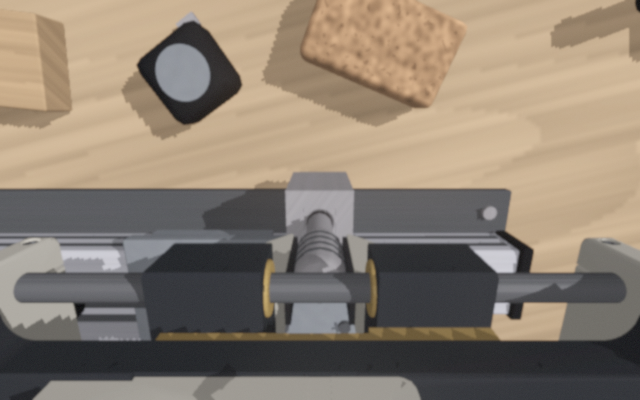

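The wrist view shows the pin head at (320,245) between the fingers, with the shaft standing upright from the block at (320,220). In the side crop the dark ring shows just above the block at (285,252). Side forces are near zero and the lift is 39.8 mm, so I'm handing in.

Run:
```python
from h import *
st(); print(manip.hand_in())
```

```text
t33.7 tcp [0.5094 0.1977 0.1378] F_rail [ 0.2 -0.5 -3.5] gap 0.0235 gf 15.0
the job is handed in; nothing more can be done
None
```

I handed the job in at 33.7 s (no verdict came back): the lever was unlocked and is locked again, the pointer is level with the mark to about 1 mm by the camera, and the pin is held about 40 mm up with almost no side force.

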